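# Put the leather-dye bottles back in the rack in order of shade

## Robot

A 6-joint arm with a two-finger parallel gripper is mounted at the origin on the work surface. World frame = base frame: x ahead of the robot, y to its left, z up, the work surface at z = 0. Lengths are in mm, angles in rad, forces in N, time in s.
With the tool pointing down it reaches from about 350 to 875 mm from the base axis. Payload 4.2 kg.
Tool frame: the origin (TCP) lies midway between the tips of the shut fingers; the grasp point (between the pads) lies 19 mm behind it; z points along the fingers, y is the direction in which the jaws open and shut (so a half turn about z gives the same grasp; the last joint's range is limited). The gripper opens to 85 mm and grips with 20 to 120 N. Pads are 22 mm wide; open, the fingers measure 114 mm over their backs; the gripper's body (76 mm by 85 mm) begins 54 mm behind the grasp point. The pads swing forward as they close: fully open they stand 13 mm farther back than shut.
Start: joints at [-1.04, 0.385, 0.008, 0, -1.194, -0.259], TCP at [167.808, -602.03, 231.312] pointing down, gripper open.
Joint ranges: [-3.14, 3.14], [-1.21, 2.06], [-1.07, 1.41], [-3.16, 2.05], [-2.99, -0.16], [-3.1, 3.1]. Speed limits (rad/s): [2.79, 2.79, 3.14, 3.14, 3.14, 3.14].

## Interface

Orientations are given as a unit quaternion [x, y, z, w].
In Python, from bench import arm, eyes, nets gives the robot as it stands.
- The arm moves only by the tool jog_arm, never from a script. Its argument "rows" is a list of rows, each a list of 3 entries, a list of its own where there are three numbers: the shift along the tool's x, y, z in cm, then the turn, a rotation vector about the tool's x, y, z in degrees, then the finger opening in cm, from 0 to 8.54. In form: [[[x, y, z], [ax, ay, az], jaw], ...]. A call has 1 to 10 rows; each row shifts and turns the commanded pose from where the row before left it, along the tool's axes as they then stand; what a row does not reach is not made up. A row lasts 1/8 s, in which the tool goes at most 62.5 mm and 10.7 degrees, less where a joint would pass 70% of its speed; a pose out of reach is approached as far as the arm can. A call with a gripper value outside its range is refused whole. The fingers move at their own pace and stop on an object; the grip force is fixed at half the most. Time passes only in rows, so rows that do not move let the fingers close. It gives the time, the measured TCP pose, the force and the opening at its end, in the units of the state.
- arm.read_state(): the state, without advancing time (a new reading comes with each control period).
- eyes.get_image(name): name is "side" or "top"; returns the picture (420x560x3 uint8, red, green, blue); there is no depth.
- eyes.camera_model(name): a dict with "K" (3x3 intrinsics, pixels), "rvec" (rotation vector, rad) and "tvec" (3), from world to camera coordinates, as OpenCV has them. Camera axes: x right, y down, z forward; pixel columns grow to the right and rows downward; lengths in mm; the calibration is good to about 2 mm. A picture is of the moment at which its call begins. camera_model takes no time and is no camera call.
- arm.job_done(): hands the job in, once; it reports no verdict.
Trained networks look in the newest picture that a camera, given by its name, has taken for a name from the list of things; names that differ only in an ending like _2 or _b are one class to them, and where a whole thing is asked for, a point or a joint stands for the part that bears it (a point fixed in the world has none). Each returns a list of dicts, best first, with "conf" (0 to 1); they miss things now and then, are a little off and sometimes report something else, mostly with a low value. They report only what shows in the picture. A call takes as long as a camera call. They do not tell look-alikes from the thing itself.
- nets.boxes_of(camera, name): "position" ([column, row] as shares, 0 to 1, of the picture: columns of its width, rows of its height, amid what is visible of it).
The state is a dict: "clock": time; "joints": joint angles; "joint_vel": joint speeds; "joint_efforts": joint torques, N m; "position": TCP position; "ee_rot": TCP orientation; "contact_force": force on the tool from outside, world axes, zero at the start; "wrist_torque": the same for the moment, N m; "gripper_width": finger opening in mm.
Only numpy, scipy, OpenCV 4.12 (cv2) and the standard library are available. Lean on these libraries where they do the work, as an engineer would, in place of code of your own. Each camera call takes 0.05 s, during which the arm holds its last target.

## Task

Put the four loose leather-dye bottles back into the empty wells of the wooden rack so that the whole row runs in order of shade, getting darker from the natural (cream) bottle at one end to the black bottle at the other. Each bottle must stand upright and fully down in its own well. Leave the natural and black bottles standing where they are, and do not tip any bottle over.

Things in the scene. Friction and masses are not known exactly. Their poses are not given: they have to be found in the camera images.
- tan_mid (a point): Loose dye bottle, light tan, the lightest of the four loose ones; stands upright on the bench (work surface at height 0) at the start. Round closed plastic bottle, 44 mm in diameter up to 57 mm, then a shoulder, 80 mm tall in all, with a 27 mm white cap bearing a dab of its dye and a blank paper band low on its side. Point at its centre, 40 mm above its underside; z up its axis. About 90 g.
- cognac_mid (a point): Loose dye bottle, orange-brown (cognac), the second lightest of the four loose ones; stands upright on the bench (work surface at height 0) at the start. Round closed plastic bottle, 44 mm in diameter up to 57 mm, then a shoulder, 80 mm tall in all, with a 27 mm white cap bearing a dab of its dye and a blank paper band low on its side. Point at its centre, 40 mm above its underside; z up its axis. About 90 g.
- chestnut_mid (a point): Loose dye bottle, mid reddish brown (chestnut), the second darkest of the four loose ones; stands upright on the bench (work surface at height 0) at the start. Round closed plastic bottle, 44 mm in diameter up to 57 mm, then a shoulder, 80 mm tall in all, with a 27 mm white cap bearing a dab of its dye and a blank paper band low on its side. Point at its centre, 40 mm above its underside; z up its axis. About 90 g.
- espresso_mid (a point): Loose dye bottle, very dark brown (espresso), the darkest of the four loose ones; stands upright on the bench (work surface at height 0) at the start. Round closed plastic bottle, 44 mm in diameter up to 57 mm, then a shoulder, 80 mm tall in all, with a 27 mm white cap bearing a dab of its dye and a blank paper band low on its side. Point at its centre, 40 mm above its underside; z up its axis. About 90 g.
- natural_mid (a point): Cream (natural, undyed shade) dye bottle already standing in one of the two end wells of the rack, which one varies; lighter than all four loose bottles. Round closed plastic bottle, 44 mm in diameter up to 57 mm, then a shoulder, 80 mm tall in all, with a 27 mm white cap bearing a dab of its dye and a blank paper band low on its side. Point at its centre, 40 mm above its underside; z up its axis.
- black_mid (a point): Black dye bottle already standing in the other end well of the rack; darker than all four loose bottles. Round closed plastic bottle, 44 mm in diameter up to 57 mm, then a shoulder, 80 mm tall in all, with a 27 mm white cap bearing a dab of its dye and a blank paper band low on its side. Point at its centre, 40 mm above its underside; z up its axis.
- well_1: Empty well number 1 of the four inner wells of the fixed wooden rack: a round cork-lined recess 60 mm in diameter and 11 mm deep. Origin at the centre of its cork floor, 9 mm above the bench; the rack's top is 20 mm above the bench. z up; the +y axis runs along the row, towards lower numbers. The rack is a board 462 mm long and 92 mm wide with six wells in a row 74 mm apart: end well, well_1, well_2, well_3, well_4, end well.
- well_2: Empty well number 2 of the four inner wells of the fixed wooden rack: a round cork-lined recess 60 mm in diameter and 11 mm deep. Origin at the centre of its cork floor, 9 mm above the bench; the rack's top is 20 mm above the bench. z up; the +y axis runs along the row, towards lower numbers. The rack is a board 462 mm long and 92 mm wide with six wells in a row 74 mm apart: end well, well_1, well_2, well_3, well_4, end well.
- well_3: Empty well number 3 of the four inner wells of the fixed wooden rack: a round cork-lined recess 60 mm in diameter and 11 mm deep. Origin at the centre of its cork floor, 9 mm above the bench; the rack's top is 20 mm above the bench. z up; the +y axis runs along the row, towards lower numbers. The rack is a board 462 mm long and 92 mm wide with six wells in a row 74 mm apart: end well, well_1, well_2, well_3, well_4, end well.
- well_4: Empty well number 4 of the four inner wells of the fixed wooden rack: a round cork-lined recess 60 mm in diameter and 11 mm deep. Origin at the centre of its cork floor, 9 mm above the bench; the rack's top is 20 mm above the bench. z up; the +y axis runs along the row, towards lower numbers. The rack is a board 462 mm long and 92 mm wide with six wells in a row 74 mm apart: end well, well_1, well_2, well_3, well_4, end well.
Things that resemble listed ones, but are neither listed nor needed, are in the scene too. Leave any green or purple look-alike of the part that bears chestnut_mid alone.

How it is judged (in metres and radians):
At the end, for the whole second after the job is handed in: From the natural to the black end the inner wells hold tan, cognac, chestnut, espresso: centres within 11 mm of the well centre from above, 36 to 44 mm over its floor. All six upright (0.10 rad), at rest (0.02 m/s); natural and black within 20 mm of their start (((horizontal distance between natural_mid and well_1 below 0.12 m and horizontal distance between tan_mid and well_1 below 0.011 m and z of tan_mid in the frame of well_1 between 0.036 and 0.044 m and horizontal distance between cognac_mid and well_2 below 0.011 m and z of cognac_mid in the frame of well_2 between 0.036 and 0.044 m and horizontal distance between chestnut_mid and well_3 below 0.011 m and z of chestnut_mid in the frame of well_3 between 0.036 and 0.044 m and horizontal distance between espresso_mid and well_4 below 0.011 m and z of espresso_mid in the frame of well_4 between 0.036 and 0.044 m) or (horizontal distance between natural_mid and well_4 below 0.12 m and horizontal distance between tan_mid and well_4 below 0.011 m and z of tan_mid in the frame of well_4 between 0.036 and 0.044 m and horizontal distance between cognac_mid and well_3 below 0.011 m and z of cognac_mid in the frame of well_3 between 0.036 and 0.044 m and horizontal distance between chestnut_mid and well_2 below 0.011 m and z of chestnut_mid in the frame of well_2 between 0.036 and 0.044 m and horizontal distance between espresso_mid and well_1 below 0.011 m and z of espresso_mid in the frame of well_1 between 0.036 and 0.044 m)) and angle between each of tan_mid, cognac_mid, chestnut_mid, espresso_mid, natural_mid, black_mid's own z axis and vertical below 0.1 rad and linear speed of each of tan, cognac, chestnut, espresso, natural, black below 0.02 m/s and distance of each of natural_mid, black_mid from where it was at the start of the episode below 0.02 m); the robot touches nothing.
It fails at once if a bottle is tipped over (angle between any of tan_mid, cognac_mid, chestnut_mid, espresso_mid, natural_mid, black_mid's own z axis and vertical above 0.7 rad).
It fails at once if the natural or the black bottle is taken from its well (distance of any of natural_mid, black_mid from where it was at the start of the episode above 0.03 m).
It also fails if it takes over 99 s, if anything falls off the work surface, if the arm or the gripper's body presses on something with over 40 N, if the wrist force passes 120 N, or if a joint passes its speed limit or range.

## Working session

There is one attempt and no reset: what is moved stays moved. The work goes in short steps, Python scripts to look and compute and a tool call to move; the robot and the scene stay as the last step left them, time stands still between calls to the robot, and variables do not carry over. Pictures are saved under pics/ and viewed, and the job is handed in when it is done.

Besides the shell and the picture viewer there is one more tool, called after "Call:" by a JSON object that holds its "fn" and its "kwargs", one argument or row to a line. jog_arm: Moves the arm, as the interface text tells. Its arguments: {"type":"object","properties":{"rows":{"type":"array","items":{"type":"array"}}},"required":["rows"]}

```bash
mkdir -p pics; ls; python3 - <<'E'
from bench import arm, eyes, nets
import cv2
for n in ("side","top"):
    im=eyes.get_image(n); cv2.imwrite(f"pics/{n}0.png",im[:,:,::-1]); print(n,eyes.camera_model(n))
    for t in ("tan_mid","cognac_mid","chestnut_mid","espresso_mid","natural_mid","black_mid","well_1"):
        print(t,[(round(float(d["position"][0])*560),round(float(d["position"][1])*420),round(float(d["conf"]),2)) for d in nets.boxes_of(n,t)])
print(arm.read_state())
E
```

```text
pics
side {'K': array([[504.93407405,   0.        , 281.82995211],
       [  0.        , 504.93407405, 211.99360111],
       [  0.        ,   0.        ,   1.        ]]), 'rvec': array([ 0.8027598 , -2.52116582,  1.19134896]), 'tvec': array([440.45427323, 258.58185639, 811.19196341])}
tan_mid [(254, 303, 0.66), (300, 151, 0.39)]
cognac_mid [(333, 220, 0.7)]
chestnut_mid [(326, 307, 0.89), (301, 269, 0.82), (279, 238, 0.74)]
espresso_mid [(373, 199, 0.82)]
natural_mid [(196, 239, 0.81), (300, 270, 0.69)]
black_mid [(302, 153, 0.97), (370, 197, 0.22)]
well_1 [(221, 229, 0.87), (263, 193, 0.78), (282, 179, 0.51)]
top {'K': array([[493.98564513,   0.        , 274.12773757],
       [  0.        , 493.98564513, 200.61423164],
       [  0.        ,   0.        ,   1.        ]]), 'rvec': array([ 2.1364699 , -2.17218773,  0.17110576]), 'tvec': array([ 24.81959643, 543.96086147, 875.57138745])}
tan_mid [(180, 246, 0.73), (255, 150, 0.73), (294, 146, 0.68)]
cognac_mid [(330, 241, 0.83)]
chestnut_mid [(218, 304, 0.95), (241, 256, 0.88), (271, 213, 0.57)]
espresso_mid [(394, 255, 0.71)]
natural_mid [(209, 146, 0.59)]
black_mid [(407, 142, 0.78)]
well_1 [(332, 150, 0.94), (289, 147, 0.88), (368, 146, 0.84), (253, 150, 0.8)]
{'clock': 0.8, 'joints': array([-1.04042517e+00,  3.84648293e-01,  7.91091615e-03, -2.85113590e-05,
       -1.19398336e+00, -2.58589048e-01]), 'joint_vel': array([-0.0013467 , -0.00057707,  0.00022564,  0.00056746,  0.00010118,
        0.00075156]), 'joint_efforts': array([-6.78636043e-04, -3.92035782e+01,  1.88604623e+01,  4.19034541e+00,
       -3.59792102e-04, -2.01418845e-05]), 'position': array([ 167.80156554, -602.03392084,  231.34336356]), 'ee_rot': array([-1.35468006e-01,  9.90781721e-01, -2.97985331e-05,  2.67636925e-05]), 'contact_force': array([0.7443273 , 0.52710846, 0.05184673]), 'wrist_torque': array([ 0.07496705, -0.00267088, -0.03984325]), 'gripper_width': 85.44858647317305}
```

```bash
python3 - <<'E'
import cv2
a=cv2.imread("pics/top0.png")[100:350,140:460]; cv2.imwrite("pics/topc.png",cv2.resize(a,(768,600),interpolation=2))
a=cv2.imread("pics/side0.png")[110:360,150:470]; cv2.imwrite("pics/sidec.png",cv2.resize(a,(768,600),interpolation=2))
E
```

```text
(no output)
```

View pics/top0.png

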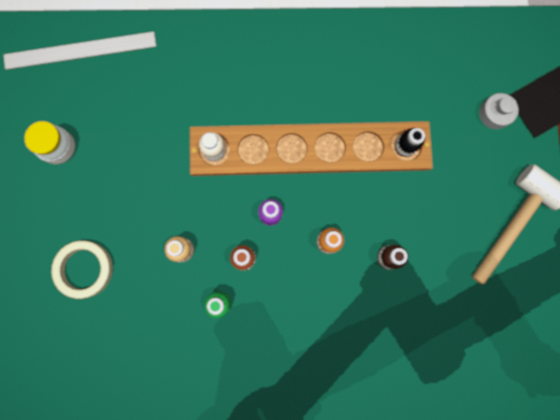

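View pics/side0.png

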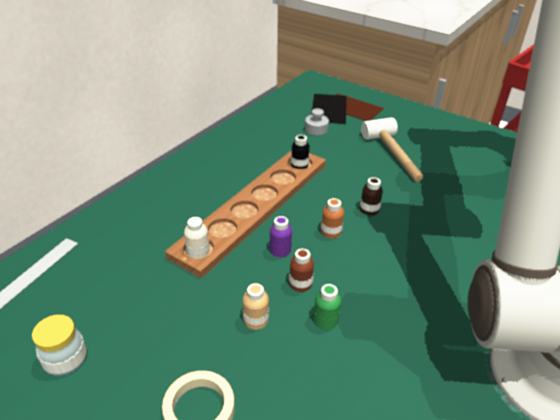

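```bash
sleep 1
```

```text
(no output)
```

View pics/topc.png

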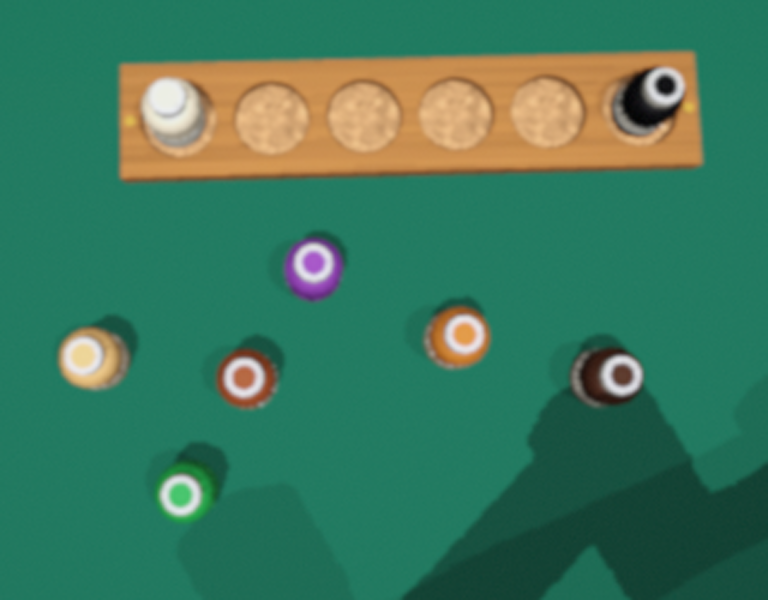

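View pics/sidec.png

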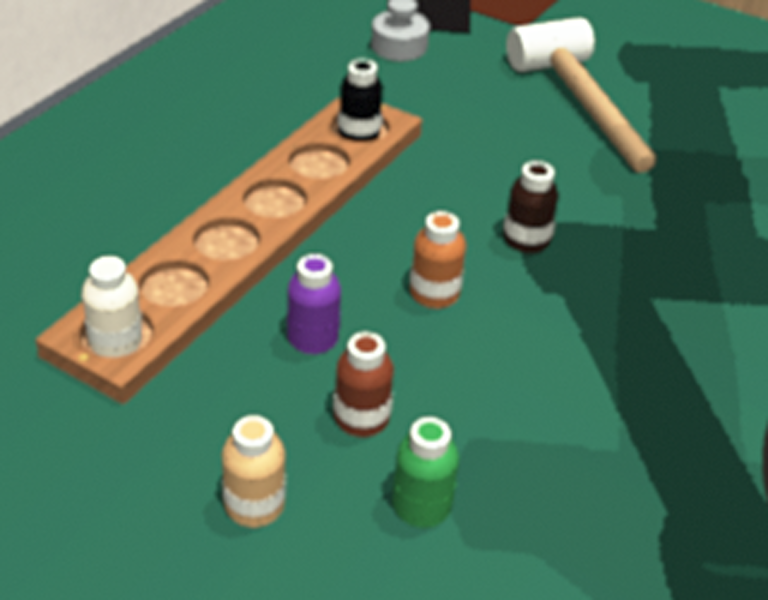

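Natural (209,146) stands at the left end of the top view and black (407,142) at the right. The wells run between them at about (253,149), (292,148), (330,147) and (368,146). The loose bottles are tan (175,248), chestnut (242,257), cognac (333,239) and espresso (399,256). The purple (271,210) and green (215,306) bottles have no white band and are the look-alikes to leave alone. Chestnut is therefore the reddish-brown one with a band at (242,257), and both enlarged crops confirm it.

```bash
cat > h.py <<'E'
import numpy as np, cv2
from bench import eyes
def cam(n):
    m=eyes.camera_model(n); R,_=cv2.Rodrigues(m["rvec"]); return m["K"],R,np.array(m["tvec"]).reshape(3)
def ray(n,uv):
    K,R,t=cam(n); d=R.T@np.linalg.inv(K)@np.array([uv[0],uv[1],1.]); return -R.T@t,d
def atz(n,uv,z):
    o,d=ray(n,uv); return o+d*(z-o[2])/d[2]
def tri(u,v):
    P=[];
    for n in("top","side"):
        K,R,t=cam(n); P.append(K@np.c_[R,t])
    X=cv2.triangulatePoints(P[0],P[1],np.array(u,float).reshape(2,1),np.array(v,float).reshape(2,1)).ravel(); return X[:3]/X[3]
E
python3 - <<'E'
from h import *
T=dict(tan=(83,356),chest=(245,377),cog=(463,334),esp=(622,375),nat=(167,98),black=(663,86),purple=(314,262),green=(180,495))
S=dict(tan=(253,430),chest=(366,346),cog=(441,222),esp=(537,170),nat=(108,267),black=(361,68),purple=(315,265),green=(430,432))
for k in T:
    u=np.array(T[k])/2.4+[140,100]; v=np.array(S[k])/2.4+[150,110]
    z=89 if k in("nat","black") else 80
    print(k,tri(u,v).round(),atz("top",u,z).round(),atz("side",v,z).round())
W=[(272,118),(364,116),(456,114),(547,111)]
SW=[(174,284),(227,239),(275,198),(320,161)]
for a,b in zip(W,SW):
    u=np.array(a)/2.4+[140,100]; v=np.array(b)/2.4+[150,110]; print(tri(u,v).round(),atz("top",u,20).round(1),atz("side",v,20).round(1))
print("rack corners",[atz("top",np.array(c)/2.4+[140,100],20).round() for c in((119,63),(121,179),(695,51),(702,163))])
E
```

```text
tan [458. 192.  75.] [457. 191.  80.] [455. 196.  80.]
chest [441.  74.  72.] [440.  74.  80.] [437.  82.  80.]
cog [470. -86.  74.] [469. -85.  80.] [466. -78.  80.]
esp [ 438. -201.   73.] [ 437. -200.   80.] [ 435. -192.   80.]
nat [648. 130.  84.] [646. 129.  89.] [643. 134.  89.]
black [ 653. -242.   81.] [ 650. -240.   89.] [ 646. -230.   89.]
purple [524.  23.  74.] [523.  23.  80.] [520.  29.  80.]
green [357. 122.  74.] [357. 121.  80.] [355. 126.  80.]
[650.  54.  10.] [647.3  53.6  20. ] [642.4  62.   20. ]
[650. -20.  11.] [647.9 -20.   20. ] [643.2 -12.3  20. ]
[651. -95.  12.] [648.5 -93.7  20. ] [644.2 -86.   20. ]
[ 651. -169.   11.] [ 649.9 -167.    20. ] [ 643.9 -159.2   20. ]
rack corners [array([694., 176.,  20.]), array([599., 174.,  20.]), array([ 698., -289.,   20.]), array([ 606., -289.,   20.])]
```

Call:
{"fn": "jog_arm", "kwargs": {
  "rows": [
    [[0, 0, 0], [0, 0, -7.45], 8.5],
    [[0, 0, 0], [0, 0, -7.45], 8.5],
    [[0, 0, 0], [0, 0, -7.45], 8.5],
    [[0, 0, 0], [0, 0, -7.45], 8.5],
    [[0, 0, 0], [0, 0, -7.45], 8.5],
    [[0, 0, 0], [0, 0, -7.45], 8.5],
    [[0, 0, 0], [0, 0, -7.45], 8.5],
    [[0, 0, 0], [0, 0, -7.45], 8.5],
    [[0, 0, 0], [0, 0, -7.45], 8.5],
    [[0, 0, 0], [0, 0, -7.45], 8.5]
  ]
}}

```text
clock: 2.05
position: [167.8, -602.0, 231.3]
ee_rot: [0.709, -0.705, 0.0, -0.0]
contact_force: [0.2, -0.0, -0.5]
gripper_width: 85.2
```

```bash
python3 - <<'E'
from bench import arm
from scipy.spatial.transform import Rotation as R
s=arm.read_state(); print(s["joints"].round(2),s["position"].round(1),R.from_quat(s["ee_rot"]).as_matrix().round(3))
E
```

```text
[-1.04  0.38  0.01 -0.   -1.19  1.05] [ 167.8 -602.   231.3] [[ 0.006 -1.     0.   ]
 [-1.    -0.006 -0.   ]
 [ 0.    -0.    -1.   ]]
```

Call:
{"fn": "jog_arm", "kwargs": {
  "rows": [
    [[-4.0, -2.7, 0], [0, 0, 0], 8.5],
    [[-4.0, -2.7, 0], [0, 0, 0], 8.5],
    [[-4.0, -2.7, 0], [0, 0, 0], 8.5],
    [[-4.0, -2.7, 0], [0, 0, 0], 8.5],
    [[-4.0, -2.7, 0], [0, 0, 0], 8.5],
    [[-4.0, -2.7, 0], [0, 0, 0], 8.5],
    [[-4.0, -2.7, 0], [0, 0, 0], 8.5],
    [[-4.0, -2.7, 0], [0, 0, 0], 8.5],
    [[-4.0, -2.7, 4], [0, 0, 0], 8.5],
    [[-4.0, -2.7, 4], [0, 0, 0], 8.5]
  ]
}}

```text
clock: 3.3
position: [438.4, -200.6, 151.5]
ee_rot: [0.708, -0.707, 0.001, -0.001]
contact_force: [0.4, -0.4, 0.4]
gripper_width: 84.9
```

```bash
python3 - <<'E'
from bench import arm,eyes
import cv2
s=arm.read_state(); print(s["joints"].round(2),s["position"].round(1))
from h import *
for n in("side","top"):
    im=eyes.get_image(n)[:,:,::-1].copy(); 
    K,R,t=cam(n); p=s["position"].reshape(1,3)
    q,_=cv2.projectPoints(np.r_[p,[[437,-200,80]]],eyes.camera_model(n)["rvec"],t,K,None); print(n,q.round(1).tolist())
    cv2.imwrite(f"pics/{n}1.png",im)
a,b=cv2.imread("pics/side1.png"),cv2.imread("pics/top1.png")
x,y=300,100
cv2.imwrite("pics/m1.png",np.hstack([cv2.resize(a[100:300,280:480],(400,400)),cv2.resize(b[160:360,300:500],(400,400))]))
E
```

```text
[-0.09  0.22 -0.45  0.   -0.9   0.09] [ 438.4 -200.6  151.5]
side [[[378.8, 150.0]], [[374.6, 178.8]]]
top [[[411.3, 253.9]], [[399.2, 256.2]]]
```

View pics/m1.png

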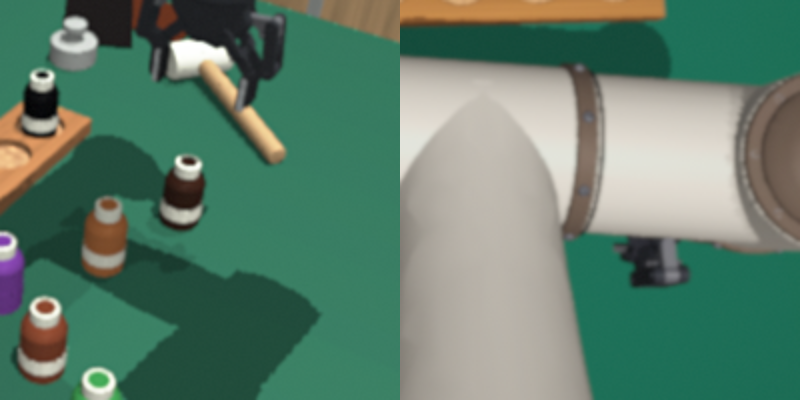

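Call:
{"fn": "jog_arm", "kwargs": {
  "rows": [
    [[-0.2, 0, 3], [0, 0, 0], 8.5],
    [[0, 0, 3], [0, 0, 0], 8.5],
    [[0, 0, 3], [0, 0, 0], 8.5],
    [[0, 0, 2.5], [0, 0, 0], 8.5],
    [[0, 0, 1.5], [0, 0, 0], 8.5],
    [[0, 0, 0], [0, 0, 0], 8.5]
  ]
}}

```text
clock: 4.15
position: [436.7, -200.3, 21.1]
ee_rot: [0.707, -0.707, -0.001, 0.001]
contact_force: [0.1, 0.7, 0.3]
gripper_width: 84.8
```

```bash
python3 - <<'E'
from bench import arm,eyes
import cv2
im=eyes.get_image("side")[:,:,::-1]
print(arm.read_state()["position"])
cv2.imwrite("pics/s2.png",cv2.resize(im[110:270,280:480],(800,640))[:600])
E
```

```text
[ 437.4179057  -200.37811839   21.90534467]
```

View pics/s2.png

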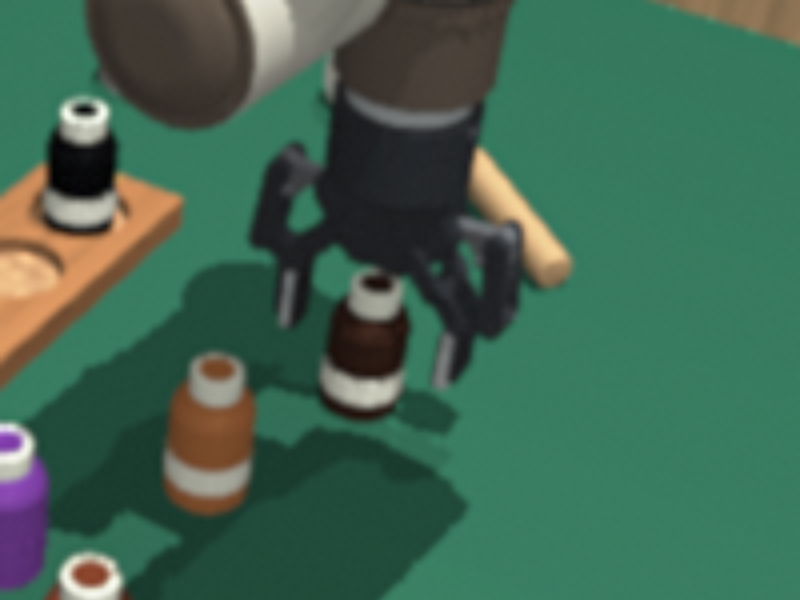

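The jaws straddle the espresso bottle, with the tips at (285,320) and (445,380) and the bottle's middle at about (367,350), so it is centred.

Call:
{"fn": "jog_arm", "kwargs": {
  "rows": [
    [[0, 0, 0], [0, 0, 0], 3.5],
    [[0, 0, 0], [0, 0, 0], 3.5],
    [[0, 0, 0], [0, 0, 0], 3.5],
    [[0, 0, 0], [0, 0, 0], 3.5],
    [[0, 0, 0], [0, 0, 0], 3.5],
    [[0, 0, 0], [0, 0, 0], 3.5]
  ]
}}

```text
clock: 4.95
position: [437.8, -200.1, 22.6]
ee_rot: [0.708, -0.706, 0.001, -0.0]
contact_force: [-0.8, 0.4, 5.9]
gripper_width: 42.8
```

Call:
{"fn": "jog_arm", "kwargs": {
  "rows": [
    [[0, 0, -2], [0, 0, 0], 3.5],
    [[0, 0, -3], [0, 0, 0], 3.5],
    [[0, 0, -3], [0, 0, 0], 3.5],
    [[0, 0, -3], [0, 0, 0], 3.5],
    [[-0.6, -3.5, 0], [0, 0, 0], 3.5],
    [[-0.6, -3.5, 0], [0, 0, 0], 3.5],
    [[-0.5, -3.5, 0], [0, 0, 0], 3.5],
    [[-0.5, -3.5, 0], [0, 0, 0], 3.5],
    [[-0.5, -3.5, 0], [0, 0, 0], 3.5],
    [[-0.5, -3.5, 0], [0, 0, 0], 3.5]
  ]
}}

```text
clock: 6.2
position: [647.8, -167.3, 131.0]
ee_rot: [0.708, -0.707, -0.0, 0.0]
contact_force: [-0.5, -0.0, -0.6]
gripper_width: 42.7
```

```bash
python3 - <<'E'
from bench import arm,eyes
import cv2
s=arm.read_state();print(s["position"],s["joints"].round(2),s["contact_force"],s["gripper_width"])
im=eyes.get_image("side")[:,:,::-1]
cv2.imwrite("pics/s3a.png",cv2.resize(im[60:260,180:430],(750,600)))
im=eyes.get_image("top")[:,:,::-1]
cv2.imwrite("pics/s3b.png",cv2.resize(im[80:280,250:500],(750,600)))
E
```

```text
[ 647.78598008 -167.28815841  131.02675606] [-0.01  0.54 -0.01 -0.   -1.03  0.01] [-0.50780492 -0.02454709 -0.57867395] 42.6596833831156
```

View pics/s3a.png

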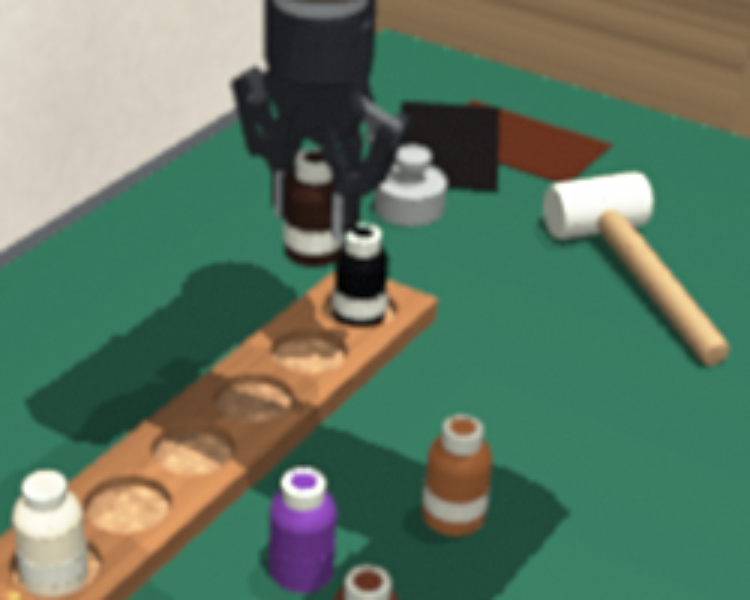

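View pics/s3b.png

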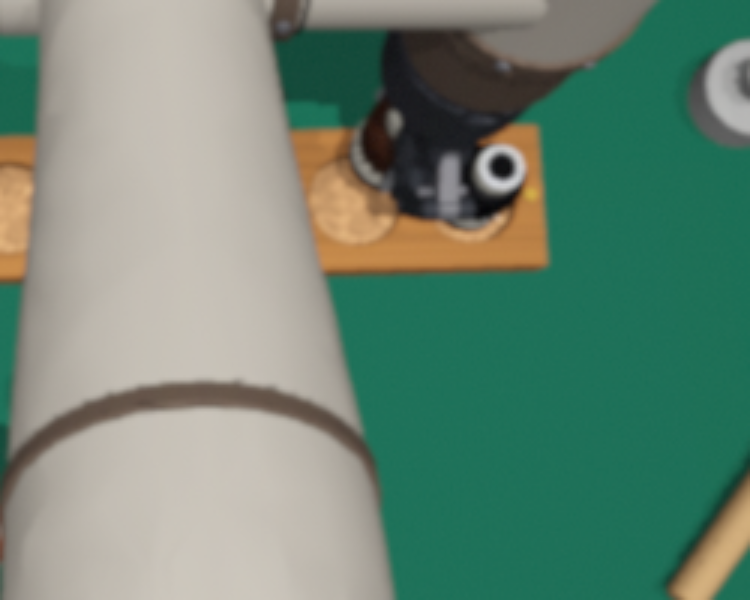

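```bash
python3 - <<'E'
from h import *
from bench import eyes
m=eyes.camera_model("side")
q,_=cv2.projectPoints(np.array([[648,-167,108],[648,-167,188],[649,-167,20],[649,-167,9.]]),m["rvec"],m["tvec"],m["K"],None)
print(((q.reshape(-1,2)-[180,60])*3).round())
E
```

```text
[[314. 248.]
 [316. 152.]
 [310. 344.]
 [310. 356.]]
```

Call:
{"fn": "jog_arm", "kwargs": {
  "rows": [
    [[0, 0, 3], [0, 0, 0], 3.5],
    [[0, 0, 3], [0, 0, 0], 3.5],
    [[0, 0, 2], [0, 0, 0], 3.5],
    [[0, 0, 1], [0, 0, 0], 3.5],
    [[0, 0, 0.7], [0, 0, 0], 3.5],
    [[0, 0, 0], [0, 0, 0], 3.5],
    [[0, 0, 0], [0, 0, 0], 3.5]
  ]
}}

```text
clock: 7.18
position: [647.6, -167.7, 35.5]
ee_rot: [0.708, -0.707, 0.001, -0.001]
contact_force: [0.3, -0.3, -0.0]
gripper_width: 42.8
```

Call:
{"fn": "jog_arm", "kwargs": {
  "rows": [
    [[0, 0, 0.3], [0, 0, 0], 3.5],
    [[0, 0, 0], [0, 0, 0], 3.5],
    [[0, 0, 0], [0, 0, 0], 5.5],
    [[0, 0, 0], [0, 0, 0], 7.5],
    [[0, 0, 0], [0, 0, 0], 8.5],
    [[0, 0, 0], [0, 0, 0], 8.5],
    [[0, 0, -3], [0, 0, 0], 8.5],
    [[0, 0, -4], [0, 0, 0], 8.5],
    [[0, 0, -4], [0, 0, 0], 8.5],
    [[0, 0, -2], [0, 0, 0], 8.5]
  ]
}}

```text
clock: 8.43
position: [648.1, -167.9, 164.6]
ee_rot: [0.708, -0.707, 0.002, -0.001]
contact_force: [1.0, -0.3, 0.1]
gripper_width: 85.2
```

Call:
{"fn": "jog_arm", "kwargs": {
  "rows": [
    [[-1.4, 3, 0], [0, 0, 0], 8.5],
    [[-1.4, 3, 0], [0, 0, 0], 8.5],
    [[-1.4, 3, 0], [0, 0, 0], 8.5],
    [[-1.4, 3, 0], [0, 0, 0], 8.5],
    [[-1.4, 3, 0], [0, 0, 0], 8.5],
    [[-1.3, 2.9, 0], [0, 0, 0], 8.5],
    [[0, 0, 2], [0, 0, 0], 8.5],
    [[0, 0, 2], [0, 0, 0], 8.5],
    [[0, 0, 0], [0, 0, 0], 8.5]
  ]
}}

```text
clock: 9.55
position: [466.9, -85.0, 120.6]
ee_rot: [0.708, -0.707, -0.001, 0.001]
contact_force: [-0.2, -0.5, 0.8]
gripper_width: 85.0
```

```bash
python3 - <<'E'
from bench import arm,eyes
import cv2
s=arm.read_state();print(s["position"],s["joints"].round(2))
im=eyes.get_image("side")[:,:,::-1]
cv2.imwrite("pics/s4.png",cv2.resize(im[90:290,180:430],(750,600)))
E
```

```text
[466.9175007  -84.96045463 120.6437191 ] [ 0.16  0.25 -0.5  -0.   -0.82 -0.16]
```

View pics/s4.png

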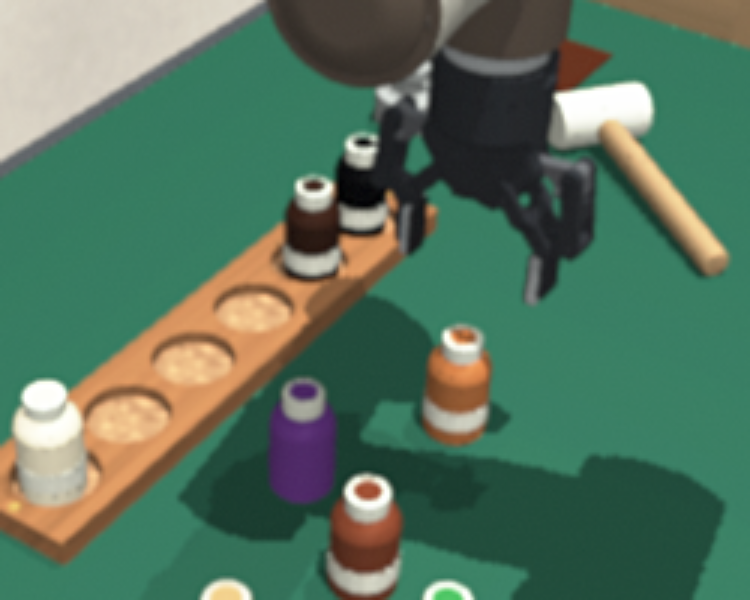

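Espresso now stands upright in the well next to black, at (312,240) in the crop. The jaws hang centred over the cognac cap at (463,335).

Call:
{"fn": "jog_arm", "kwargs": {
  "rows": [
    [[0, -0.3, 3], [0, 0, 0], 8.5],
    [[0, 0, 3], [0, 0, 0], 8.5],
    [[0, 0, 2.5], [0, 0, 0], 8.5],
    [[0, 0, 1.3], [0, 0, 0], 8.5],
    [[0, 0, 0], [0, 0, 0], 6.5],
    [[0, 0, 0], [0, 0, 0], 3.5],
    [[0, 0, 0], [0, 0, 0], 3.5],
    [[0, 0, 0], [0, 0, 0], 3.5],
    [[0, 0, 0], [0, 0, 0], 3.5],
    [[0, 0, 0], [0, 0, 0], 3.5]
  ]
}}

```text
clock: 10.85
position: [472.1, -84.8, 24.9]
ee_rot: [0.708, -0.706, 0.001, -0.001]
contact_force: [-0.9, 0.5, 6.1]
gripper_width: 42.7
```

Call:
{"fn": "jog_arm", "kwargs": {
  "rows": [
    [[0, 0, -2], [0, 0, 0], 3.5],
    [[0, 0, -3], [0, 0, 0], 3.5],
    [[0, 0, -3], [0, 0, 0], 3.5],
    [[0, 0, -3], [0, 0, 0], 3.5],
    [[-1.3, -3.5, 0], [0, 0, 0], 3.5],
    [[-1.3, -3.5, 0], [0, 0, 0], 3.5],
    [[-1.3, -3.5, 0], [0, 0, 0], 3.5],
    [[-1.3, -3.5, 0], [0, 0, 0], 3.5],
    [[-1.3, -3.5, 0], [0, 0, 0], 3.5],
    [[0, 0, 0], [0, 0, 0], 3.5]
  ]
}}

```text
clock: 12.1
position: [647.5, -18.7, 132.7]
ee_rot: [0.708, -0.706, 0.0, -0.0]
contact_force: [-0.9, -0.6, -0.2]
gripper_width: 42.7
```

```bash
python3 - <<'E'
from bench import arm,eyes
from h import *
s=arm.read_state();p=s["position"];print(p,s["contact_force"],s["gripper_width"])
im=eyes.get_image("side")[:,:,::-1]
m=eyes.camera_model("side")
b=p[2]-24.9
q,_=cv2.projectPoints(np.array([[p[0],p[1],b],[p[0],p[1],b+80],[648.3,-20,20],[648.3,-20,9.]]),m["rvec"],m["tvec"],m["K"],None)
print(((q.reshape(-1,2)-[150,60])*3).round())
cv2.imwrite("pics/s5.png",cv2.resize(im[60:260,150:400],(750,600)))
E
```

```text
[647.49939853 -18.7206067  132.66282222] [-0.88358205 -0.61441559 -0.19703615] 42.667023702367494
[[281. 342.]
 [277. 241.]
 [285. 441.]
 [285. 452.]]
```

View pics/s5.png

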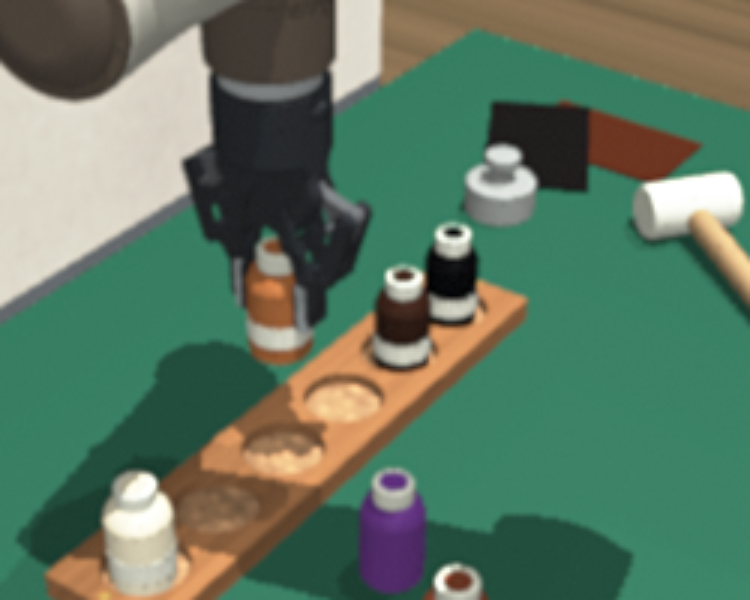

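Call:
{"fn": "jog_arm", "kwargs": {
  "rows": [
    [[0.1, -0.1, 3], [0, 0, 0], 3.5],
    [[0, 0, 3], [0, 0, 0], 3.5],
    [[0, 0, 2], [0, 0, 0], 3.5],
    [[0, 0, 1], [0, 0, 0], 3.5],
    [[0, 0, 0.6], [0, 0, 0], 3.5],
    [[0, 0, 0], [0, 0, 0], 3.5],
    [[0, 0, 0], [0, 0, 0], 3.5]
  ]
}}

```text
clock: 13.02
position: [647.4, -20.6, 38.5]
ee_rot: [0.708, -0.707, 0.001, -0.001]
contact_force: [-0.8, -0.3, -1.1]
gripper_width: 42.2
```

Call:
{"fn": "jog_arm", "kwargs": {
  "rows": [
    [[0, 0, 0.4], [0, 0, 0], 3.5],
    [[0, 0, 0], [0, 0, 0], 3.5],
    [[0, 0, 0], [0, 0, 0], 5.5],
    [[0, 0, 0], [0, 0, 0], 7.5],
    [[0, 0, 0], [0, 0, 0], 8.5],
    [[0, 0, 0], [0, 0, 0], 8.5],
    [[0, 0, -3], [0, 0, 0], 8.5],
    [[0, 0, -4], [0, 0, 0], 8.5],
    [[0, 0, -4], [0, 0, 0], 8.5],
    [[0, 0, -2], [0, 0, 0], 8.5]
  ]
}}

```text
clock: 14.28
position: [647.9, -20.6, 166.5]
ee_rot: [0.708, -0.707, 0.001, -0.002]
contact_force: [0.6, 0.5, -0.1]
gripper_width: 85.0
```

Call:
{"fn": "jog_arm", "kwargs": {
  "rows": [
    [[-1.4, 3, 0], [0, 0, 0], 8.5],
    [[-1.4, 3, 0], [0, 0, 0], 8.5],
    [[-1.4, 3, 0], [0, 0, 0], 8.5],
    [[-1.4, 3, 0], [0, 0, 0], 8.5],
    [[-1.3, 3, 0], [0, 0, 0], 8.5],
    [[-1.3, 3, 0], [0, 0, 0], 8.5],
    [[-1.3, 2.8, 0], [0, 0, 0], 8.5],
    [[0, 0, 2], [0, 0, 0], 8.5],
    [[0, 0, 2], [0, 0, 0], 8.5],
    [[0, 0, 0], [0, 0, 0], 8.5]
  ]
}}

```text
clock: 15.52
position: [437.8, 73.7, 122.7]
ee_rot: [0.708, -0.707, -0.0, 0.001]
contact_force: [1.0, -0.4, -0.1]
gripper_width: 85.1
```

```bash
python3 - <<'E'
from bench import arm,eyes
import cv2
s=arm.read_state();print(s["position"],s["joints"].round(2))
im=eyes.get_image("side")[:,:,::-1]
cv2.imwrite("pics/s6.png",cv2.resize(im[140:340,160:410],(750,600)))
E
```

```text
[437.77695612  73.65003412 122.66406812] [ 0.53  0.2  -0.57 -0.   -0.8  -0.53]
```

View pics/s6.png

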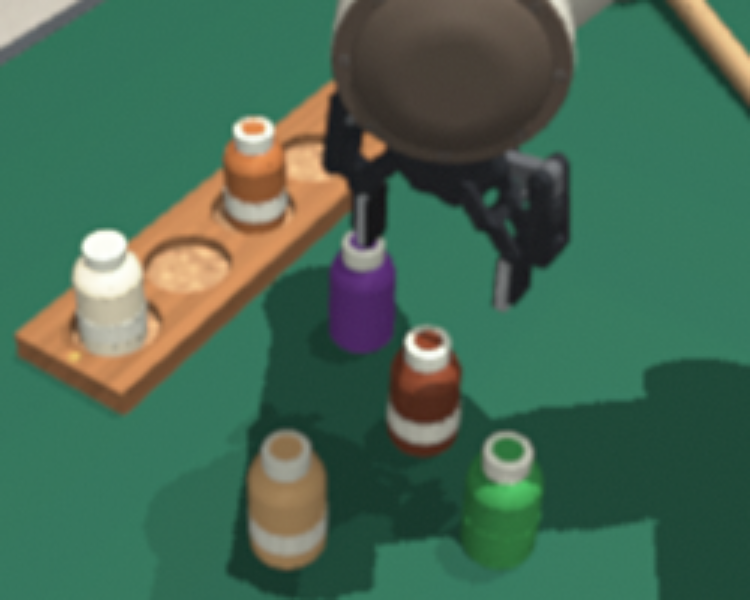

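Cognac stands in its well at (255,180). The jaws hang over chestnut, whose cap is at (428,340), and the purple and green bottles are clear of the descent.

Call:
{"fn": "jog_arm", "kwargs": {
  "rows": [
    [[0, -0.2, 3], [0, 0, 0], 8.5],
    [[0, 0, 3], [0, 0, 0], 8.5],
    [[0, 0, 2.5], [0, 0, 0], 8.5],
    [[0, 0, 1.4], [0, 0, 0], 8.5],
    [[0, 0, 0], [0, 0, 0], 6.5],
    [[0, 0, 0], [0, 0, 0], 3.5],
    [[0, 0, 0], [0, 0, 0], 3.5],
    [[0, 0, 0], [0, 0, 0], 3.5],
    [[0, 0, 0], [0, 0, 0], 3.5],
    [[0, 0, 0], [0, 0, 0], 3.5]
  ]
}}

```text
clock: 16.82
position: [441.7, 74.5, 25.9]
ee_rot: [0.708, -0.706, 0.0, -0.001]
contact_force: [-0.3, -0.7, 6.1]
gripper_width: 42.5
```

Call:
{"fn": "jog_arm", "kwargs": {
  "rows": [
    [[0, 0, -3], [0, 0, 0], 3.5],
    [[0, 0, -4.5], [0, 0, 0], 3.5],
    [[0, 0, -4.5], [0, 0, 0], 3.5],
    [[2.4, -3, 0], [0, 0, 0], 3.5],
    [[2.4, -3, 0], [0, 0, 0], 3.5],
    [[2.4, -3, 0], [0, 0, 0], 3.5],
    [[2.4, -3, 0], [0, 0, 0], 3.5],
    [[2.4, -3, 0], [0, 0, 0], 3.5],
    [[2.4, -3, 0], [0, 0, 0], 3.5],
    [[2.4, -2.7, 0], [0, 0, 0], 3.5]
  ]
}}

```text
clock: 18.08
position: [648.7, -94.5, 144.4]
ee_rot: [0.707, -0.707, -0.0, -0.0]
contact_force: [0.5, 0.2, -0.6]
gripper_width: 42.3
```

Call:
{"fn": "jog_arm", "kwargs": {
  "rows": [
    [[0, 0, 0], [0, 0, 0], 3.5]
  ]
}}

```text
clock: 18.2
position: [648.9, -95.2, 143.7]
ee_rot: [-0.707, 0.708, 0.0, -0.0]
contact_force: [-0.2, 0.5, -1.5]
gripper_width: 42.6
```

```bash
python3 - <<'E'
from bench import arm,eyes
from h import *
s=arm.read_state();p=s["position"];print(p,s["contact_force"],s["gripper_width"])
im=eyes.get_image("side")[:,:,::-1]
m=eyes.camera_model("side")
b=p[2]-25.9
q,_=cv2.projectPoints(np.array([[p[0],p[1],b],[p[0],p[1],b+80],[648.3,-94,20],[648.3,-94,9.]]),m["rvec"],m["tvec"],m["K"],None)
print(((q.reshape(-1,2)-[150,60])*3).round())
cv2.imwrite("pics/s7.png",cv2.resize(im[60:260,150:400],(750,600)))
E
```

```text
[648.94360851 -95.23727915 143.73279989] [-0.24522923  0.51926561 -1.48905401] 42.63569077932548
[[345. 279.]
 [345. 180.]
 [346. 390.]
 [346. 402.]]
```

View pics/s7.png

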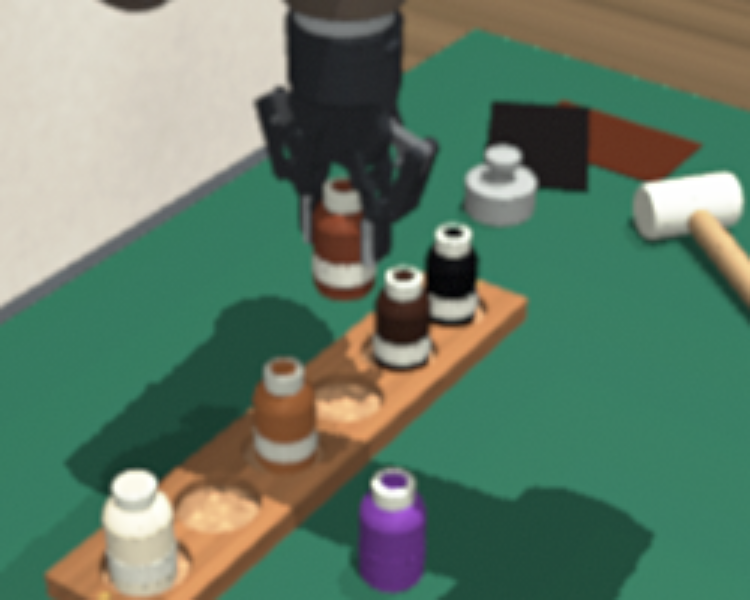

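The chestnut bottle, at (343,245), hangs over the free well at (345,400).

Call:
{"fn": "jog_arm", "kwargs": {
  "rows": [
    [[-0.1, 0, 3], [0, 0, 0], 3.5],
    [[0, 0, 3], [0, 0, 0], 3.5],
    [[0, 0, 3], [0, 0, 0], 3.5],
    [[0, 0, 1], [0, 0, 0], 3.5],
    [[0, 0, 0.5], [0, 0, 0], 3.5],
    [[0, 0, 0], [0, 0, 0], 3.5],
    [[0, 0, 0], [0, 0, 0], 3.5]
  ]
}}

```text
clock: 19.12
position: [648.8, -92.5, 40.9]
ee_rot: [0.708, -0.707, 0.001, -0.001]
contact_force: [-0.7, 0.6, -1.6]
gripper_width: 42.9
```

Call:
{"fn": "jog_arm", "kwargs": {
  "rows": [
    [[0.1, 0, 0.5], [0, 0, 0], 3.5],
    [[0, 0, 0], [0, 0, 0], 3.5],
    [[0, 0, 0], [0, 0, 0], 5.5],
    [[0, 0, 0], [0, 0, 0], 7.5],
    [[0, 0, 0], [0, 0, 0], 8.5],
    [[0, 0, 0], [0, 0, 0], 8.5],
    [[0, 0, -3], [0, 0, 0], 8.5],
    [[0, 0, -4], [0, 0, 0], 8.5],
    [[0, 0, -4], [0, 0, 0], 8.5],
    [[0, 0, -2], [0, 0, 0], 8.5]
  ]
}}

```text
clock: 20.38
position: [649.0, -93.7, 167.6]
ee_rot: [0.708, -0.707, 0.002, -0.001]
contact_force: [-1.0, -0.4, -0.2]
gripper_width: 85.0
```

Call:
{"fn": "jog_arm", "kwargs": {
  "rows": [
    [[-3.6, 2.4, 0], [0, 0, 0], 8.5],
    [[-3.6, 2.4, 0], [0, 0, 0], 8.5],
    [[-3.6, 2.4, 0], [0, 0, 0], 8.5],
    [[-3.6, 2.4, 0], [0, 0, 0], 8.5],
    [[-3.6, 2.4, 0], [0, 0, 0], 8.5],
    [[-3.5, 2.4, 0], [0, 0, 0], 8.5],
    [[-3.5, 2.4, 0], [0, 0, 0], 8.5],
    [[-3.5, 2.4, 2], [0, 0, 0], 8.5],
    [[0, 0, 2], [0, 0, 0], 8.5],
    [[0, 0, 0], [0, 0, 0], 8.5]
  ]
}}

```text
clock: 21.62
position: [454.5, 190.8, 123.5]
ee_rot: [0.708, -0.706, -0.0, 0.002]
contact_force: [0.2, -0.5, -0.4]
gripper_width: 85.1
```

```bash
python3 - <<'E'
from bench import arm,eyes
import cv2
s=arm.read_state();print(s["position"],s["joints"].round(2))
im=eyes.get_image("side")[:,:,::-1]
cv2.imwrite("pics/s8.png",cv2.resize(im[140:340,160:410],(750,600)))
E
```

```text
[454.52328484 190.83894735 123.54287092] [ 0.73  0.28 -0.46 -0.   -0.84 -0.73]
```

View pics/s8.png

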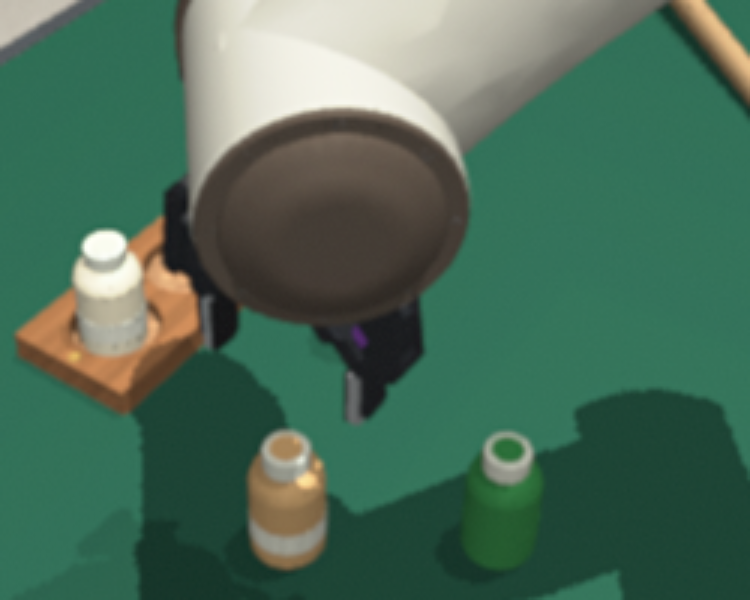

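The jaws are centred over the tan cap at (287,448).

Call:
{"fn": "jog_arm", "kwargs": {
  "rows": [
    [[0, -0.2, 3], [0, 0, 0], 8.5],
    [[0, 0, 3], [0, 0, 0], 8.5],
    [[0, 0, 2.5], [0, 0, 0], 8.5],
    [[0, 0, 1.5], [0, 0, 0], 8.5],
    [[0, 0, 0], [0, 0, 0], 6.5],
    [[0, 0, 0], [0, 0, 0], 3.5],
    [[0, 0, 0], [0, 0, 0], 3.5],
    [[0, 0, 0], [0, 0, 0], 3.5],
    [[0, 0, 0], [0, 0, 0], 3.5],
    [[0, 0, 0], [0, 0, 0], 3.5]
  ]
}}

```text
clock: 22.92
position: [458.8, 191.8, 26.0]
ee_rot: [0.708, -0.706, 0.0, -0.002]
contact_force: [0.4, 0.1, 5.9]
gripper_width: 42.3
```

Call:
{"fn": "jog_arm", "kwargs": {
  "rows": [
    [[0, 0, -3], [0, 0, 0], 3.5],
    [[0, 0, -4.5], [0, 0, 0], 3.5],
    [[0, 0, -4.5], [0, 0, 0], 3.5],
    [[2.3, -3.1, 0], [0, 0, 0], 3.5],
    [[2.3, -3.1, 0], [0, 0, 0], 3.5],
    [[2.3, -3.1, 0], [0, 0, 0], 3.5],
    [[2.3, -3.2, 0], [0, 0, 0], 3.5],
    [[2.3, -3.2, 0], [0, 0, 0], 3.5],
    [[2.3, -3.2, 0], [0, 0, 0], 3.5],
    [[0, 0, 0], [0, 0, 0], 3.5]
  ]
}}

```text
clock: 24.18
position: [647.8, 51.6, 143.4]
ee_rot: [-0.706, 0.708, 0.0, -0.0]
contact_force: [-1.9, -0.1, -1.3]
gripper_width: 42.5
```

```bash
python3 - <<'E'
from bench import arm,eyes
from h import *
s=arm.read_state();p=s["position"];print(p,s["contact_force"],s["gripper_width"])
im=eyes.get_image("side")[:,:,::-1]
m=eyes.camera_model("side")
b=p[2]-26
q,_=cv2.projectPoints(np.array([[p[0],p[1],b],[p[0],p[1],b+80],[647.5,54,20],[648,54,9.]]),m["rvec"],m["tvec"],m["K"],None)
print(((q.reshape(-1,2)-[150,60])*3).round())
cv2.imwrite("pics/s9.png",cv2.resize(im[60:260,150:400],(750,600)))
E
```

```text
[647.84810888  51.6330434  143.43000255] [-1.90910745 -0.10956685 -1.29600237] 42.504202553487254
[[213. 381.]
 [205. 276.]
 [219. 496.]
 [220. 508.]]
```

View pics/s9.png

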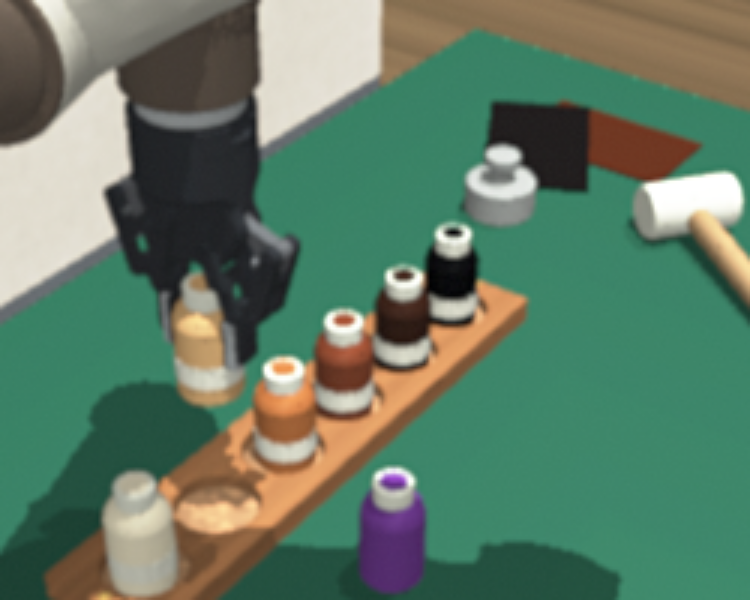

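Tan, at (207,345), hangs over the last free well at (218,507). It needs a 2 mm shift in +y.

Call:
{"fn": "jog_arm", "kwargs": {
  "rows": [
    [[-0.2, 0, 3], [0, 0, 0], 3.5],
    [[0, 0, 3], [0, 0, 0], 3.5],
    [[0, 0, 3], [0, 0, 0], 3.5],
    [[0, 0, 1], [0, 0, 0], 3.5],
    [[0, 0, 0.5], [0, 0, 0], 3.5],
    [[0, 0, 0], [0, 0, 0], 3.5],
    [[0, 0, 0], [0, 0, 0], 3.5]
  ]
}}

```text
clock: 25.1
position: [647.5, 55.6, 40.8]
ee_rot: [0.708, -0.707, 0.001, -0.001]
contact_force: [0.7, -0.8, -0.1]
gripper_width: 42.4
```

Call:
{"fn": "jog_arm", "kwargs": {
  "rows": [
    [[0.1, 0, 0.5], [0, 0, 0], 3.5],
    [[0, 0, 0], [0, 0, 0], 3.5],
    [[0, 0, 0], [0, 0, 0], 5.5],
    [[0, 0, 0], [0, 0, 0], 7.5],
    [[0, 0, 0], [0, 0, 0], 8.5],
    [[0, 0, 0], [0, 0, 0], 8.5],
    [[0, 0, -3], [0, 0, 0], 8.5],
    [[0, 0, -4], [0, 0, 0], 8.5],
    [[0, 0, -4], [0, 0, 0], 8.5],
    [[0, 0, -2], [0, 0, 0], 8.5]
  ]
}}

```text
clock: 26.35
position: [647.8, 54.6, 167.5]
ee_rot: [0.708, -0.707, 0.001, -0.002]
contact_force: [-0.4, -0.1, -0.5]
gripper_width: 84.8
```

Call:
{"fn": "jog_arm", "kwargs": {
  "rows": [
    [[0, 4, 0], [0, 0, 0], 8.5],
    [[2, 4, 0], [0, 0, 0], 8.5],
    [[4, 4, 0], [0, 0, 0], 8.5],
    [[4, 3, 0], [0, 0, 0], 8.5],
    [[5, 0, 0], [0, 0, 0], 8.5],
    [[5, 0, 0], [0, 0, 0], 8.5],
    [[5, 0, 0], [0, 0, 0], 8.5],
    [[5, 0, 0], [0, 0, 0], 8.5],
    [[5, 0, 0], [0, 0, 0], 8.5],
    [[5, 0, 0], [0, 0, 0], 8.5]
  ]
}}

```text
clock: 27.6
position: [497.1, -347.5, 164.6]
ee_rot: [0.708, -0.707, 0.0, -0.0]
contact_force: [1.3, -0.2, -0.1]
gripper_width: 84.7
```

Call:
{"fn": "jog_arm", "kwargs": {
  "rows": [
    [[4, 2, 0], [0, 0, 0], 8.5],
    [[4, 2, 0], [0, 0, 0], 8.5],
    [[4, 2, 0], [0, 0, 0], 8.5],
    [[4, 2, 0], [0, 0, 0], 8.5],
    [[4, 2, 0], [0, 0, 0], 8.5],
    [[4, 2, 0], [0, 0, 0], 8.5],
    [[0, 0, 0], [0, 0, 0], 8.5]
  ]
}}

```text
clock: 28.48
position: [375.5, -588.3, 163.7]
ee_rot: [-0.706, 0.708, 0.0, -0.0]
contact_force: [0.8, 0.4, 0.0]
gripper_width: 85.0
```

```bash
python3 - <<'E'
from bench import arm,eyes
from h import *
s=arm.read_state();print(s["position"],s["clock"])
im=eyes.get_image("side")[:,:,::-1]
cv2.imwrite("pics/s10.png",cv2.resize(im[110:310,160:410],(750,600),interpolation=2))
im=eyes.get_image("top")[:,:,::-1]
cv2.imwrite("pics/t10.png",cv2.resize(im[90:290,180:440],(780,600),interpolation=2))
E
```

```text
[ 375.54149086 -588.26781336  163.67102635] 28.475
```

View pics/s10.png

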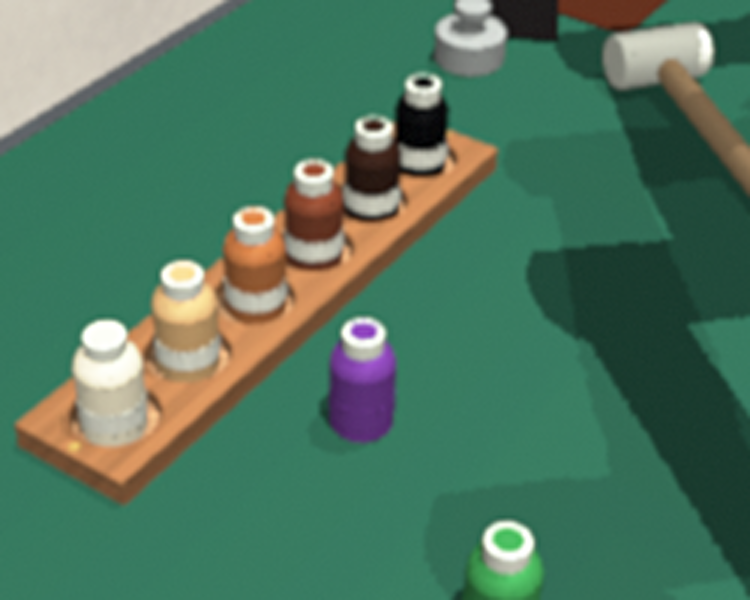

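View pics/t10.png

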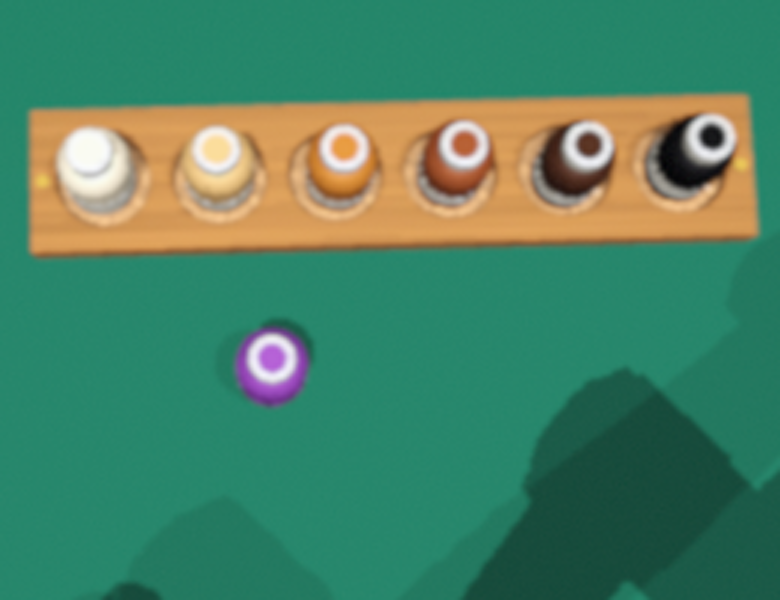

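```bash
python3 - <<'E'
from h import *
W=[(647.3,53.6),(647.9,-20),(648.5,-93.7),(649.9,-167)]
for n,c,w in zip(("tan","cog","che","esp"),((217,150),(344,148),(465,144),(588,144)),W):
    p=atz("top",np.array(c)/3+[180,90],89); print(n,p.round(1),(p[:2]-w).round(1))
for c in((89,149),(711,135)): print(atz("top",np.array(c)/3+[180,90],89).round(1))
E
```

```text
tan [646.6  53.5  89. ] [-0.7 -0.1]
cog [646.8 -21.9  89. ] [-1.1 -1.9]
che [648.2 -93.9  89. ] [-0.3 -0.2]
esp [ 647.2 -167.3   89. ] [-2.7 -0.3]
[648.2 129.2  89. ]
[ 651.8 -241.2   89. ]
```

All four are within 3 mm of their well centres, and natural and black haven't moved.

```bash
python3 -c "
from bench import arm
print(arm.job_done())"
```

```text
the job is handed in; nothing more can be done
None
```

I placed all four loose bottles in the rack and handed the job in at about 28.6 s; `job_done` reports no verdict. From the natural end to the black end, the row now runs natural, tan, cognac, chestnut, espresso, black. I left the green and purple look-alikes alone.

**Position:** in the last top view, the caps of the four bottles sit 0.2 to 2.7 mm from their well centres (limit 11 mm). Natural and black are within about 2 mm of where they started, which is about as fine as I can measure.

**Upright and seated:** both last pictures show all six bottles upright and seated in their wells. I judged this by eye and did not measure tilt or seating height. The open gripper was well clear of everything, at about (376, -588, 164) mm.

**Disagreement:** before any move, the side camera put everything about 5 to 10 mm away from the top camera's readings, mostly in y. I used the top camera's values, and the centred grasps agreed with them.

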